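# Angle a length of profile past the post into the stock bay

## Robot

A 6-joint arm with a two-finger parallel gripper is mounted at the origin on a cart in front of the work surface, level with it; the furniture and walls round the work are solid. World frame = base frame: x ahead of the robot, y to its left, z up, the work surface at z = 0. Lengths are in m, angles in rad, forces in N, time in s.
With the tool pointing down it reaches from about 0.35 to 0.975 m from the base axis. Payload 4.9 kg.
Tool frame: the origin (TCP) lies at the very end of the fingers, on their centre line; the grasp point (between the pads) lies 19 mm behind it; x points along the fingers, y is the direction in which the jaws open and shut, and the axes are right-handed (so a half turn about x gives the same grasp; the last joint's range is limited). The gripper opens to 85 mm and grips with 20 to 120 N. Pads are 22 mm wide; open, the fingers measure 114 mm over their backs; the gripper's body (76 mm by 85 mm) begins 54 mm behind the grasp point. The pads swing forward as they close: fully open they stand 13 mm farther back than shut.
Start: joints at [1.073, 0.053, 1.613, -0, 1.476, -0.119], TCP at [0.231, 0.581, 0.231] pointing down, gripper open.
Joint ranges: [-3.01, 3.01], [-1.01, 2.22], [0.06, 2.58], [-1.02, 4.17], [0.09, 2.62], [-3.14, 3.14]. Speed limits (rad/s): [2.57, 2.57, 3.14, 3.14, 3.14, 3.14].

## Interface

Orientations are given as a unit quaternion [w, x, y, z].
In Python, from plant import manip gives the robot as it stands.
- The arm moves only by the tool play_rows, never from a script. Its argument "plan" is a list of rows, each a list of 5 numbers: the shift along the tool's x, y, z in mm, then the turn about the tool's x in rad, then the closure, from -1 (fully open) to 1 (shut). A call has 1 to 8 rows; each row is the pose to reach, as a shift and turn from the pose commanded when the call began, along the tool's axes at that moment; what a row does not reach only later rows make up. A row lasts 1/8 s, in which the tool goes at most 62.5 mm and 10.7 degrees, less where a joint would pass 70% of its speed; a pose out of reach is approached as far as the arm can. A call with a gripper value outside its range is refused whole. The fingers move at their own pace and stop on an object; the grip force is fixed at half the most. Time passes only in rows, so rows that repeat a pose let the fingers close. It gives the time, the measured TCP pose, the force and the opening at its end, in the units of the state.
- manip.state(): the state, without advancing time (a new reading comes with each control period).
- manip.grab_frame(name): name is "scene" or "top" or "wrist"; returns a dict with "img" (480x640x3 uint8, red, green, blue), "range_z" (480x640 float32, m along the optical axis (not along the pixel's ray), 0 where there is no reading), "fx", "fy", "cx", "cy" (pixels), "k1" (the pictures are not rectified: a ray, as slopes to the right and down, at radius r is drawn at 1 + k1 r^2 times it, then the intrinsics apply), "origin" and "rotation" of the camera in the world. Camera axes: x right, y up, looking along -z (the intrinsics and any distortion apply to the point x, -y, -z); pixel columns grow to the right and rows downward; lengths in m; the calibration is good to about 2 mm. A picture is of the moment at which its call begins.
- manip.job_done(): hands the job in, once; it reports no verdict.
The state is a dict: "time": time; "joint_pos": joint angles; "joint_vel": joint speeds; "joint_efforts": joint torques, N m; "tool_pos": TCP position; "tool_rot": TCP orientation; "contact_force": force on the tool from outside, world axes, zero at the start; "ft_torque": the same for the moment, N m; "gripper_width": opening from 0.0 (shut) to 1.0 (fully open).
Only numpy, scipy, OpenCV 4.12 (cv2) and the standard library are available. Lean on these libraries where they do the work, as an engineer would, in place of code of your own. Each camera call takes 0.05 s, during which the arm holds its last target. There are 200 camera calls.

## Task

Put the cut length of aluminium profile away in the stock bay by pushing it over the bench: turn it by pushing on one end and then the other, so that it slips in at a slant past the guide post and finally lies behind the post with one long side flat against the bay's back fence. Only push it with the fingertips or the outside of the fingers: do not pinch, lift or tip it, and leave the small black box, gauge block, stamp, oil bottle and loupe standing where they are.

Things in the scene. Friction and masses are not known exactly. Their poses are not given: they have to be found in the camera images.
- profile: the cut length of square aluminium slotted profile (silver with dark grooves), 20 x 150 x 20 mm, about 0.2 kg, lying loose and flat on the bench. Origin: middle of its underside. Its y axis runs along its length, x across it, z up. Both ends are alike.
- profile_end_a (a point): centre of the profile's end face at its +y end, 75 mm from the middle, 10 mm above its underside
- profile_end_b (a point): centre of the profile's end face at its -y end, 75 mm from the middle, 10 mm above its underside
- bay: the stock bay: three fixed upright steel strips, 5 mm thick, 30 mm high, on the bare bench, open towards the robot. Origin: at bench level on the inner face of the back fence, midway along it. x points out through the fence away from the robot (inside the bay x is negative), y along the fence, to the left seen from the robot, z up. Inside it is 184 mm wide (y = -92 to +92 mm).
- bay_mouth (a point): middle of the bay's mouth: in the bay's frame x = -92 mm, y = 0, 10 mm up. The side cheeks run from the fence to here, with round noses (to x = -95 mm); low feet lie outside (to y = +-115 mm). Mind the bench lamp left of the work: its pole stands at the bench's front edge, its elbow is at world [0.30, 0.15, 0.36] m, and its rods run on level from there, away and to the left: pass above.
- post: the fixed upright round steel guide post, 14 mm diameter, 50 mm high. Origin: centre of its foot. In the bay's frame it stands at x = -110 mm and either y = +57 or -57 mm (varies; a flush plug fills the other place). From the post to the cheek on the far side is 142 mm clear, less than the profile's 150 mm, so the profile passes only at a slant.
- wrist_box: the small black box with two brass studs on top, 39 x 55 x 24 mm high, a loose bystander to be left alone; origin at the centre of its underside, z up
- gauge_block: the stepped grey gauge block, 23 x 48 x 30 mm high, a loose bystander to be left alone; origin at the centre of its underside, z up
- stamp: the wooden hand stamp, 23 mm across, 53 mm high, a loose bystander to be left alone; origin at the centre of its underside, z up
- oil_bottle: the small oil bottle, 29 mm across, 66 mm high, a loose bystander to be left alone; origin at the centre of its underside, z up
- loupe: the eye loupe, 30 x 57 x 15 mm high, a loose bystander to be left alone; origin at the centre of its underside, z up
Mind the look-alikes: they are no part of the job. There is more than one size of the profile; the job needs the largest.

How it is judged:
By the outcome, as a careful person would: the job done as asked, in the order asked, and still so for the second after the job is handed in, with the robot touching nothing.
It also fails if it takes over 72 s, if anything falls off the work surface, if the arm or the gripper's body presses on something with over 40 N, if the wrist force passes 120 N, or if a joint passes its speed limit or range.

## Working session

There is one attempt and no reset: what is moved stays moved. The work goes in short steps, Python scripts to look and compute and a tool call to move; the robot and the scene stay as the last step left them, time stands still between calls to the robot, and variables do not carry over. Pictures are saved under pics/ and viewed, about 8 in all and at most 12, crops included, and the job is handed in when it is done.

Besides the shell and the picture viewer there is one more tool, called by a JSON object that holds its "method" and its "body", one argument or row to a line. play_rows: Moves the arm, as the interface text tells. Its arguments: {"type":"object","properties":{"plan":{"type":"array"}},"required":["plan"]}

```bash
mkdir -p pics
cat > h.py <<'E'
import numpy as np, cv2
from plant import manip
def grab(n):
    f=manip.grab_frame(n); return f
def save(f,name,crop=None,scale=1):
    im=f["img"][:,:,::-1]
    if crop: u0,v0,u1,v1=crop; im=im[v0:v1,u0:u1]
    cv2.imwrite("pics/"+name,cv2.resize(im,None,fx=scale,fy=scale,interpolation=cv2.INTER_CUBIC))
def rays(f,uv):
    K=np.array([[f["fx"],0,f["cx"]],[0,f["fy"],f["cy"]],[0,0,1]]);
    uv=np.atleast_2d(np.array(uv,float)); d=(uv-[f["cx"],f["cy"]])/[f["fx"],f["fy"]]
    s=d.copy()
    for _ in range(20): s=d/(1+f["k1"]*(s**2).sum(1,keepdims=True))
    return np.c_[s[:,0],-s[:,1],-np.ones(len(s))]@np.array(f["rotation"]).T
def onplane(f,uv,z):
    r=rays(f,uv); o=np.array(f["origin"]); return o+r*((z-o[2])/r[:,2])[:,None]
def cloud(f):
    v,u=np.mgrid[0:480,0:640]; r=rays(f,np.c_[u.ravel(),v.ravel()])
    return (np.array(f["origin"])+r*f["range_z"].ravel()[:,None]).reshape(480,640,3)
E
python3 - <<'E'
from h import *
for n in("scene","top"):
    f=grab(n); save(f,n+"0.png"); print(n,f["origin"],f["fx"],f["k1"],np.round(f["rotation"],3).tolist()); np.savez(n+"0.npz",**f)
s=manip.state(); print(s)
E
```

```text
scene [-0.51630853 -0.43487774  0.73573814] 563.0198048166372 -0.05558812432637835 [0.73, 0.43, -0.275, -0.454]
top [0.36036531 0.11902334 1.13679101] 489.50864023630425 -0.017303618420381518 [0.71, 0.075, -0.074, -0.696]
{'time': 0.1, 'joint_pos': array([ 1.07298517e+00,  5.33253685e-02,  1.61415508e+00, -2.26190221e-06,
        1.47601606e+00, -1.18995898e-01]), 'joint_vel': array([ 0.0005671 , -0.00186481, -0.00389114, -0.00119766, -0.00202783,
        0.00099805]), 'joint_efforts': array([-3.69344934e-04, -3.94901490e+01, -3.71363461e+01, -1.87526775e-04,
        3.92199247e-03,  1.91570314e-05]), 'tool_pos': array([0.23086239, 0.58018832, 0.23016552]), 'tool_rot': array([ 0.69425698,  0.13249032,  0.6946641 , -0.13377351]), 'contact_force': array([ 0.96068011, -0.59908688, -0.69892857]), 'ft_torque': array([-0.01274358, -0.01477395,  0.01450956]), 'gripper_width': 0.9998288703404931}
```

View pics/top0.png

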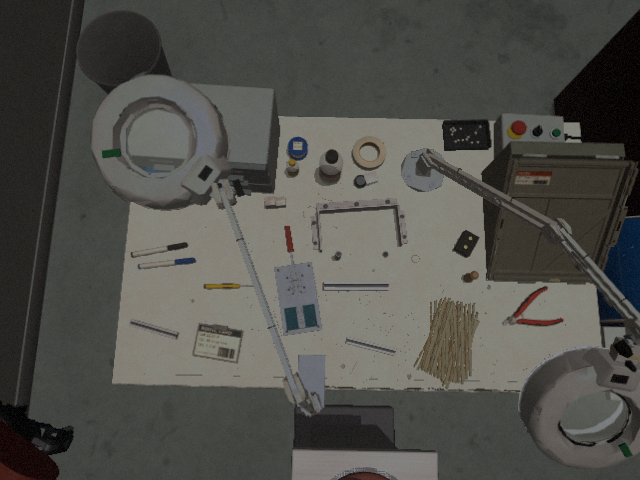

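View pics/scene0.png

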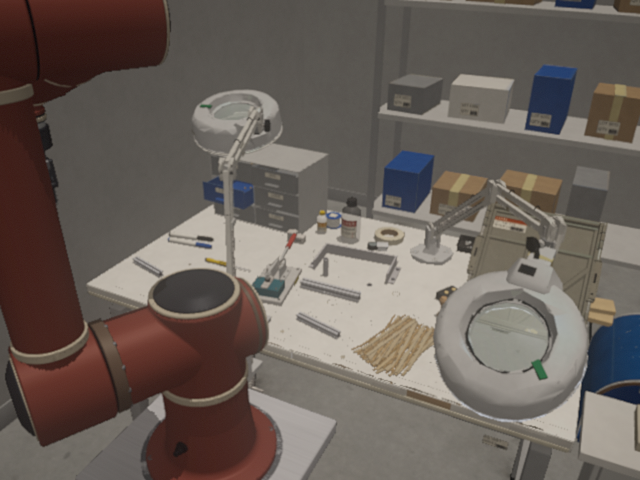

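Run:
```python
from h import *
f=dict(np.load("top0.npz")); f["cx"]=float(f["cx"]);f["cy"]=float(f["cy"])
save(f,"crop1.png",(230,130,490,370),3)
for n,uv in dict(prof=(355,287),p2=(370,347),p3=(154,329),post=(337,256),lampelb=(305,400)).items(): print(n,np.round(onplane(f,uv,0.02),3))
P=cloud(f)
for n,(u,v) in dict(rod1=(240,230),rod2=(255,290),rod3=(270,340),rodend=(225,190),lamphead=(160,85),bottle=(331,157),lamp2=(425,155),lamp2b=(500,200)).items():
  w=P[v-4:v+5,u-6:u+7].reshape(-1,3); print(n,np.round(w[np.argmax(w[:,2])],3))
```

```text
Traceback (most recent call last):
  File "h.py", line 16, in onplane
    r=rays(f,uv); o=np.array(f["origin"]); return o+r*((z-o[2])/r[:,2])[:,None]
  File "h.py", line 14, in rays
    return np.c_[s[:,0],-s[:,1],-np.ones(len(s))]@np.array(f["rotation"]).T
           ~~~~~~~~~~~~~~~~~~~~~~~~~~~~~~~~~~~~~~^~~~~~~~~~~~~~~~~~~~~~~~~~
ValueError: matmul: Input operand 1 has a mismatch in its core dimension 0, with gufunc signature (n?,k),(k,m?)->(n?,m?) (size 4 is different from 3)
```

View pics/crop1.png

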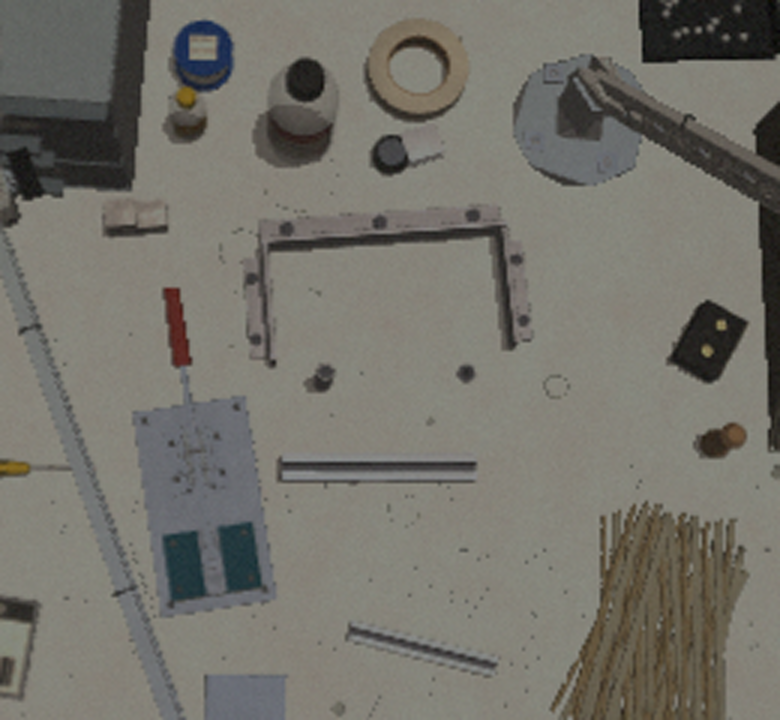

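```bash
python3 - <<'E'
s=open('h.py').read()
s=s.replace('@np.array(f["rotation"]).T','@Rm(f).T').replace('def rays','''def Rm(f):
    from scipy.spatial.transform import Rotation
    q=np.array(f["rotation"]); return Rotation.from_quat([q[1],q[2],q[3],q[0]]).as_matrix()
def rays''')
open('h.py','w').write(s)
E
python3 - <<'E'
from h import *
f=dict(np.load("top0.npz"))
for n,uv in dict(prof=(355,287),p2=(370,347),p3=(154,329),).items(): print(n,np.round(onplane(f,uv,0.02),3))
P=cloud(f)
for n,(u,v) in dict(rod1=(240,230),rod2=(255,290),rod3=(270,340),rodend=(225,190),lamphead=(160,85),bottle=(331,157),lamp2=(425,155),lamp2b=(500,200),post=(337,255),pcb=(298,300),pcbw=(298,280),cheekL=(319,240),cabinet=(250,130),cab2=(520,230),bench=(430,220)).items():
  w=P[v-3:v+4,u-5:u+6].reshape(-1,3); print(n,np.round(w[np.argmax(w[:,2])],3))
c=lambda *p:[(230+x/3,130+y/3) for x,y in p]
print("prof ends top corners",np.round(onplane(f,c((280,458),(476,460),(476,480),(280,480)),0.02),4).tolist())
print("fence inner top edge",np.round(onplane(f,c((270,241),(497,227)),0.03),4).tolist())
print("outer fence corners top",np.round(onplane(f,c((262,222),(500,207)),0.03),4).tolist())
print("post top",np.round(onplane(f,c((325,369)),0.05),4).tolist(),"plug",np.round(onplane(f,c((466,373)),0.0),4))
print("noses bench",np.round(onplane(f,c((272,366),(513,349)),0.0),4).tolist())
print("profile pts z>0.012 region")
m=(P[...,2]>0.01)&(P[...,2]<0.035); 
v,u=np.mgrid[0:480,0:640]
mm=m&(u>318)&(u<395)&(v>278)&(v<297)
q=P[mm][:,:2].astype(np.float32); print(len(q),cv2.minAreaRect(q))
for n,bx in dict(post=(330,248,346,264),fence=(316,198,400,214),chL=(312,215,324,254),chR=(394,208,410,248)).items():
  mm=(P[...,2]>0.02)&(u>bx[0])&(u<bx[2])&(v>bx[1])&(v<bx[3]); q=P[mm]; print(n,len(q),np.round(q.mean(0),4),np.round(q.min(0),4),np.round(q.max(0),4)); 
  if n!="post":print(cv2.minAreaRect(q[:,:2].astype(np.float32)))
E
```

```text
prof [[0.507 0.025 0.02 ]]
p2 [[ 0.373 -0.009  0.02 ]]
p3 [[0.403 0.478 0.02 ]]
rod1 [0.543 0.24  0.387]
rod2 [0.456 0.212 0.384]
rod3 [0.375 0.176 0.381]
rodend [0.36  0.119 1.137]
lamphead [0.793 0.393 0.381]
bottle [0.78  0.096 0.131]
lamp2 [0.36  0.119 1.137]
lamp2b [ 0.653 -0.243  0.244]
post [0.36  0.119 1.137]
pcb [0.466 0.155 0.064]
pcbw [0.508 0.159 0.061]
cheekL [0.36  0.119 1.137]
cabinet [0.805 0.257 0.201]
cab2 [ 0.637 -0.323  0.096]
bench [ 0.679 -0.147  0.005]
prof ends top corners [[0.516, 0.0974, 0.02], [0.5175, -0.0528, 0.02], [0.5021, -0.0526, 0.02], [0.4991, 0.0971, 0.02]]
fence inner top edge [[0.6856, 0.1081, 0.03], [0.7007, -0.07, 0.03]]
outer fence corners top [[0.701, 0.1146, 0.03], [0.7172, -0.0726, 0.03]]
post top [[0.5802, 0.0651, 0.05]] plug [[ 0.5893 -0.0488  0.    ]]
noses bench [[0.5918, 0.1045, 0.0], [0.6095, -0.0862, 0.0]]
profile pts z>0.012 region
595 ((0.5116591453552246, 0.02300456166267395), (0.02020619809627533, 0.15009894967079163), 1.310030460357666)
post 43 [0.5673 0.0689 0.0962] [0.3604 0.0598 0.0227] [0.5856 0.119  1.1368]
fence 285 [0.6855 0.0169 0.0597] [ 0.3604 -0.0785  0.0202] [0.708  0.119  1.1368]
((0.5738863945007324, 0.08699490129947662), (0.16751150786876678, 0.3980052173137665), 58.64402770996094)
chL 83 [0.6222 0.1093 0.0696] [0.3604 0.1041 0.0201] [0.6722 0.119  1.1368]
((0.5162470936775208, 0.11102287471294403), (0.011864209547638893, 0.31194841861724854), 89.23999786376953)
chR 110 [ 0.6371 -0.0697  0.079 ] [ 0.3604 -0.0852  0.0202] [0.694  0.119  1.1368]
((0.5152512192726135, -0.0003432929515838623), (0.051697757095098495, 0.38765883445739746), 59.975563049316406)
```

Run:
```python
from h import *
f=dict(np.load("top0.npz")); P=cloud(f)
for v in (262,270,278,286,294):
  print(v,[(u,int(P[v,u,0]*1e3),int(P[v,u,1]*1e3),int(P[v,u,2]*1e3)) for u in range(300,328,2)])
v,u=np.mgrid[0:480,0:640]
m=(u>425)&(u<485)&(v>285)&(v<330)&(P[...,2]>.004)&(P[...,2]<.1)
q=P[m]; i=np.argsort(-q[:,0])[:5]; print("skewers top",np.round(q[i],3).tolist()); 
for x0 in (.42,.44,.46,.48): 
  w=q[abs(q[:,0]-x0)<.01]; print(x0,len(w),w[:,1].max() if len(w) else None)
g=grab("wrist"); save(g,"wrist0.png",None,.6)
from scipy.spatial.transform import Rotation as R
s=manip.state(); q=s["tool_rot"]; print(np.round(R.from_quat([*q[1:],q[0]]).as_matrix(),3))
```

```text
262 [(300, 567, 152, -2), (302, 566, 148, 0), (304, 567, 143, 0), (306, 567, 138, -3), (308, 564, 133, 12), (310, 564, 129, 15), (312, 567, 124, 0), (314, 567, 119, 0), (316, 567, 115, -1), (318, 567, 110, 0), (320, 567, 105, 2), (322, 567, 100, 0), (324, 568, 96, -1), (326, 568, 91, 0)]
270 [(300, 545, 151, 11), (302, 545, 147, 11), (304, 545, 142, 13), (306, 545, 137, 16), (308, 545, 133, 14), (310, 545, 128, 13), (312, 546, 124, 10), (314, 547, 119, 3), (316, 547, 114, 3), (318, 547, 110, 3), (320, 548, 105, -1), (322, 548, 100, 1), (324, 548, 95, 1), (326, 547, 91, 6)]
278 [(300, 522, 150, 43), (302, 526, 146, 14), (304, 526, 142, 16), (306, 526, 137, 16), (308, 527, 132, 10), (310, 526, 128, 16), (312, 527, 123, 14), (314, 529, 119, 0), (316, 529, 114, -1), (318, 529, 109, 3), (320, 529, 104, -2), (322, 528, 100, 5), (324, 530, 95, -3), (326, 530, 90, -2)]
286 [(300, 504, 150, 44), (302, 507, 146, 17), (304, 507, 141, 15), (306, 508, 137, 12), (308, 508, 132, 10), (310, 508, 127, 11), (312, 508, 123, 13), (314, 508, 118, 11), (316, 510, 113, 0), (318, 510, 109, 0), (320, 510, 104, 1), (322, 510, 99, 0), (324, 509, 95, 14), (326, 508, 91, 18)]
294 [(300, 489, 150, 14), (302, 490, 146, 8), (304, 490, 141, 9), (306, 489, 136, 13), (308, 490, 132, 10), (310, 490, 127, 11), (312, 490, 122, 11), (314, 490, 118, 10), (316, 490, 113, 12), (318, 491, 108, 1), (320, 492, 104, -1), (322, 491, 99, 2), (324, 492, 94, -2), (326, 492, 90, 2)]
skewers top [[0.516, -0.198, 0.004], [0.515, -0.259, 0.004], [0.515, -0.235, 0.005], [0.514, -0.205, 0.005], [0.512, -0.235, 0.006]]
0.42 298 -0.1396775434260659
0.44 405 -0.1398797087903539
0.46 342 -0.14277749262666975
0.48 164 -0.1432478341812157
[[-0.001  0.37   0.929]
 [-0.002  0.929 -0.37 ]
 [-1.    -0.002 -0.   ]]
```

View pics/wrist0.png

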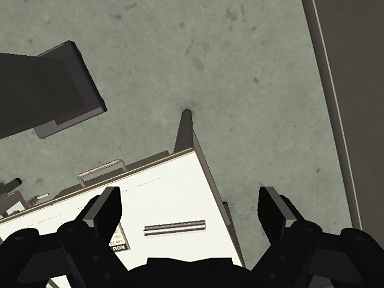

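{"method": "play_rows", "body": {
  "plan": [
    [-62,0,0,0,1],
    [-124,0,0,0,1],
    [-186,0,0,0,1],
    [-250,0,0,0,1],
    [-250,-41,46,0,1],
    [-250,-82,92,0,1],
    [-250,-124,138,-0.1,1],
    [-250,-165,184,-0.2,1]
  ]
}}

```text
time: 1.15
tool_pos: [0.3414, 0.3575, 0.481]
tool_rot: [0.704, 0.062, 0.704, -0.062]
contact_force: [0.8, 0.5, 0.4]
gripper_width: -0.001
```

```bash
cat >> h.py <<'E'
from scipy.spatial.transform import Rotation as R_
BO=np.array([.694,.0172]); BY=.085
c_,s_=np.cos(BY),np.sin(BY)
BR=np.array([[c_,-s_],[s_,c_]])
def b2w(p): return BO+BR@np.array(p,float)
def w2b(p): return BR.T@(np.array(p,float)-BO)
def tool():
    s=manip.state(); q=s["tool_rot"]; M=R_.from_quat([*q[1:],q[0]]).as_matrix()
    return s,M
def go(x,y,z,phi):
    s,M=tool(); d=M.T@(np.array([x,y,z])-s["tool_pos"])*1000
    ph=np.arctan2(M[1,2],M[0,2]); print("delta",np.round(d,1),"turn",round(-(phi-ph),3),"dist",round(np.linalg.norm(d)))
def st():
    s,M=tool(); print("t",round(s["time"],2),"tcp",np.round(s["tool_pos"],4),"bay",np.round(w2b(s["tool_pos"][:2])*1e3,1),"phi",round(np.degrees(np.arctan2(M[1,2],M[0,2])),1),"F",np.round(s["contact_force"],1),"w",round(s["gripper_width"],2))
def loc(f=None,lo=.011,hi=.032):
    if f is None: f=grab("top")
    P=cloud(f); B=(P[...,:2]-BO)@BR*1e3
    m=((P[...,2]>lo)&(P[...,2]<hi)&(B[...,0]>-290)&(B[...,0]<-3)&(B[...,1]>-170)&(B[...,1]<125)).astype(np.uint8)
    n,l,stt,_=cv2.connectedComponentsWithStats(m,connectivity=4); r=[]
    for i in range(1,n):
        if stt[i,4]<120: continue
        q=B[l==i].astype(np.float32); (c,wh,a)=cv2.minAreaRect(q)
        bx=cv2.boxPoints((c,wh,a)); e=[bx[1]-bx[0],bx[2]-bx[1]]; e=max(e,key=np.linalg.norm); e=e*np.sign(e[1])
        t=np.degrees(np.arctan2(e[0],e[1])); r.append((c,wh))
        L=np.linalg.norm(e)
        if L>90: 
            d=e/L; print("cmp n",len(q),"C",np.round(c,1),"wh",np.round(wh,1),"t",round(t,1),"A",np.round(np.array(c)+d*75),"B",np.round(np.array(c)-d*75),"wC",np.round(b2w(np.array(c)/1e3),4))
    return f
E
python3 -c "
from h import *
st(); go(.477,.083,.48,0)"
```

```text
t 1.15 tcp [0.3414 0.3575 0.481 ] bay [-322.4  369. ] phi -10.0 F [0.8 0.5 0.4] w -0.0
delta [   1.1 -246.7  181.3] turn -0.175 dist 306
```

{"method": "play_rows", "body": {
  "plan": [
    [0,-50,37,-0.08,1],
    [0,-100,74,-0.175,1],
    [0,-150,111,-0.175,1],
    [0,-200,148,-0.175,1],
    [0,-247,181,-0.175,1],
    [60,-247,181,-0.175,1],
    [120,-247,181,-0.175,1],
    [180,-247,181,-0.175,1]
  ]
}}

```text
time: 2.15
tool_pos: [0.475, 0.0837, 0.2992]
tool_rot: [0.707, 0.002, 0.707, -0.002]
contact_force: [0.9, -0.5, 0.1]
gripper_width: -0.003
```

```bash
python3 -c "
from h import *
st(); go(.477,.083,.007,0);loc()"
```

```text
t 2.15 tcp [0.475  0.0837 0.2992] bay [-212.5   84.9] phi -0.3 F [ 0.9 -0.5  0.1] w -0.0
delta [292.2  -0.7   2. ] turn -0.005 dist 292
```

{"method": "play_rows", "body": {
  "plan": [
    [60,0,0,0,1],
    [120,0,0,0,1],
    [180,0,0,0,1],
    [240,0,0,0,1],
    [275,0,0,0,1],
    [290,-1,0,0,1],
    [291,-1,4,0,1],
    [291,-1,8,0,1]
  ]
}}

```text
time: 3.2
tool_pos: [0.4856, 0.0831, 0.0125]
tool_rot: [0.708, 0.001, 0.706, -0.001]
contact_force: [-0.9, -0.1, -0.1]
gripper_width: 0.003
```

```bash
python3 -c "
from h import *
st(); loc(); f=grab('wrist'); save(f,'w1.png')"
```

```text
t 3.2 tcp [0.4856 0.0831 0.0125] bay [-202.1   83.3] phi -0.2 F [-0.9 -0.1 -0.1] w 0.0
```

View pics/w1.png

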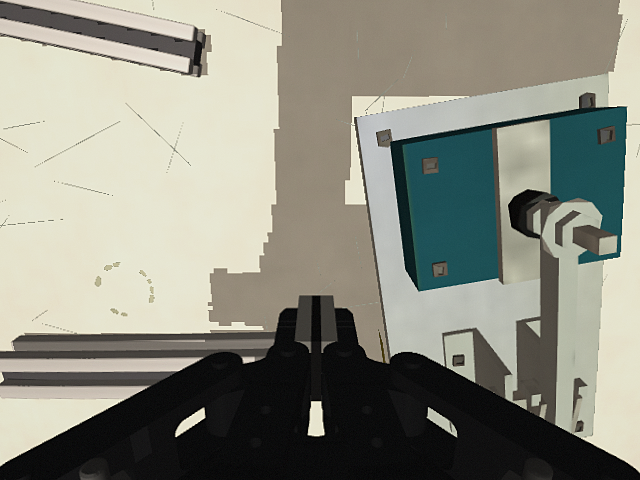

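{"method": "play_rows", "body": {
  "plan": [
    [3,0,4,0,1],
    [3,0,11,0.05,1],
    [3,0,18,0.13,1],
    [3,0,25,0.21,1],
    [3,0,32,0.29,1],
    [3,0,39,0.37,1],
    [3,0,46,0.44,1],
    [3,0,50,0.5,1]
  ]
}}

```text
time: 4.3
tool_pos: [0.5336, 0.0829, 0.0075]
tool_rot: [0.685, 0.177, 0.685, -0.177]
contact_force: [-0.8, -0.2, 0.4]
gripper_width: -0.001
```

```bash
python3 -c "
from h import *
st(); loc()"
```

```text
t 4.3 tcp [0.5336 0.0829 0.0075] bay [-154.3   79. ] phi -29.0 F [-0.8 -0.2  0.4] w -0.0
cmp n 126 C [-49.  -92.4] wh [90.2  6.8] t 89.0 A [ 26. -91.] B [-124.  -94.] wC [ 0.6531 -0.079 ]
```

```bash
cat >> h.py <<'E'
def fuse(cams=("top","scene","wrist"),lo=.013,hi=.026,name=None):
    """bay-frame raster, 2 px/mm... 1 px = 1 mm; up=+x, left=+y"""
    img=np.zeros((320,320,3),np.uint8); pts={}
    for n in cams:
        f=grab(n); ok=(f["range_z"].ravel()>0.05)
        P=cloud(f).reshape(-1,3)[ok]; col=f["img"].reshape(-1,3)[ok]
        k=(P[:,2]>-.02)&(P[:,2]<.06); P=P[k]; col=col[k]
        B=np.c_[((P[:,:2]-BO)@BR)*1e3,P[:,2]*1e3]
        r=np.round(20-B[:,0]).astype(int); c=np.round(150-B[:,1]).astype(int)
        g=(r>=0)&(r<320)&(c>=0)&(c<320); B=B[g]; pts[n]=B; 
        lvl=np.clip(B[:,2]*8,0,255)
        ch={"top":0,"scene":1,"wrist":2}[n]; img[r[g],c[g],ch]=np.maximum(40,lvl)
    if name: cv2.imwrite("pics/"+name,cv2.resize(img,None,fx=1.8,fy=1.8,interpolation=cv2.INTER_NEAREST))
    return pts
def fit(pts,c0,t0,lo=12,hi=26,wid=25,cams=None):
    """robust rect fit of top-face points close to guess pose"""
    for n,B in pts.items():
        c=np.array(c0,float); t=np.radians(t0)
        q=B[(B[:,2]>lo)&(B[:,2]<hi)][:,:2]
        for w in (wid,wid*.8,16,14,13):
            d=np.array([np.sin(t),np.cos(t)]); nn=np.array([np.cos(t),-np.sin(t)])
            a=(q-c)@d; b=(q-c)@nn; k=(abs(a)<83+w/4)&(abs(b)<w)
            if k.sum()<40: break
            s=np.polyfit(a[k],b[k],1); t=t+np.arctan(s[0]); c=c+nn*s[1]
        else:
            d=np.array([np.sin(t),np.cos(t)]); nn=np.array([np.cos(t),-np.sin(t)])
            a=(q-c)@d; b=(q-c)@nn; k=(abs(a)<90)&(abs(b)<12); lo_,hi_=np.percentile(a[k],[.5,99.5]); 
            print(n,k.sum(),"t",round(np.degrees(t),1),"ends along",np.round(c+d*lo_),np.round(c+d*hi_),"L",round(hi_-lo_),"off",np.round(np.percentile(b[k],[2,98]),1),"mid",np.round(c+d*(lo_+hi_)/2,1)); continue
        print(n,"few",k.sum())
E
python3 -c "
from h import *
p=fuse(name='f1.png'); fit(p,(-165,6),30)"
```

```text
top 157 t 34.0 ends along [-204.  -48.] [-152.   29.] L 93 off [-10.    9.3] mid [-178.3   -9.5]
scene 346 t 31.2 ends along [-209.  -50.] [-132.   77.] L 149 off [-10.3  10.1] mid [-170.6   13.3]
wrist 8627 t 16.4 ends along [-198.  -50.] [-155.   94.] L 150 off [-10.9  10.9] mid [-176.4   21.6]
```

View pics/f1.png

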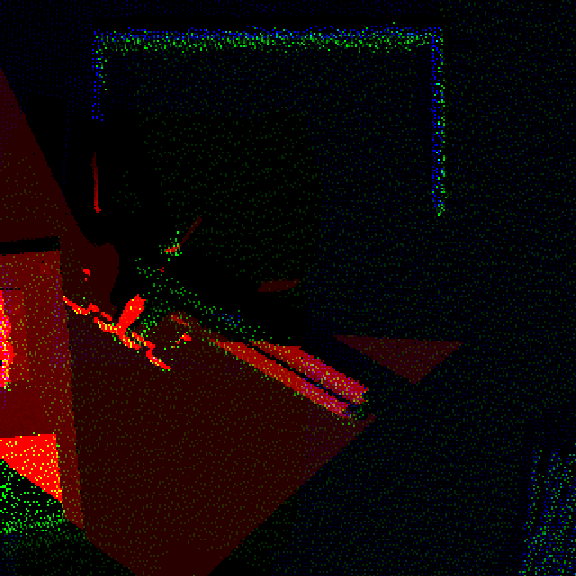

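{"method": "play_rows", "body": {
  "plan": [
    [0,0,-10,0,1],
    [-50,5,-10,0,1],
    [-60,32,-5,0,1],
    [-60,33,19,0,1],
    [-60,33,19,0,1],
    [-20,33,19,0,1],
    [-8,33,19,0,1],
    [-8,33,19,0,1]
  ]
}}

```text
time: 5.5
tool_pos: [0.5639, 0.1027, 0.0139]
tool_rot: [0.684, 0.176, 0.686, -0.177]
contact_force: [-0.4, -0.6, -0.4]
gripper_width: -0.002
```

```bash
python3 -c "
from h import *
st(); p=fuse(); fit(p,(-171,13),32)
f=grab('wrist'); save(f,'w2.png')"
```

```text
t 5.5 tcp [0.5639 0.1027 0.0139] bay [-122.4   96.2] phi -28.9 F [-0.4 -0.6 -0.4] w -0.0
top 231 t 32.7 ends along [-204.  -48.] [-150.   36.] L 99 off [-10.2   9.3] mid [-177.3   -5.8]
scene 375 t 30.1 ends along [-208.  -50.] [-127.   90.] L 162 off [-10.6  11.1] mid [-167.4   19.8]
wrist 13501 t 29.8 ends along [-187.  -19.] [-130.   80.] L 115 off [-9.6 10.1] mid [-158.9   30.3]
```

View pics/w2.png

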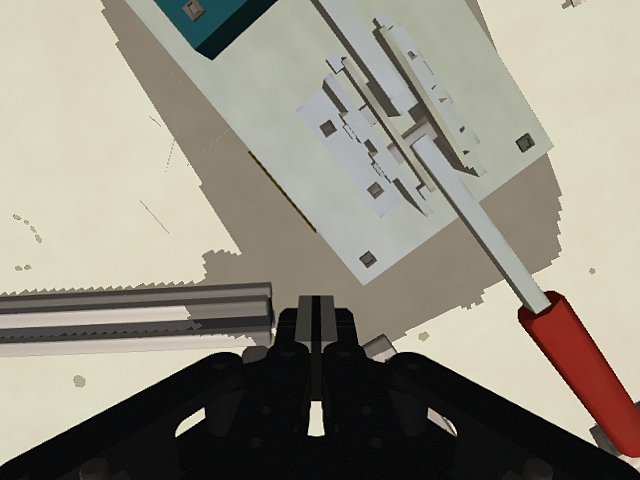

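{"method": "play_rows", "body": {
  "plan": [
    [0,-5,2,-0.04,1],
    [3,-14,3,-0.05,1],
    [7,-24,3,-0.05,1],
    [8,-34,4,-0.05,1],
    [8,-45,4,-0.05,1],
    [8,-56,5,-0.05,1],
    [8,-66,5,-0.05,1],
    [8,-75,6,-0.05,1]
  ]
}}

```text
time: 6.7
tool_pos: [0.5414, 0.0353, 0.0134]
tool_rot: [0.694, 0.162, 0.684, -0.157]
contact_force: [3.5, 9.1, 16.3]
gripper_width: -0.004
```

```bash
python3 -c "
from h import *
st(); p=fuse(name='f2.png'); fit(p,(-206,-46),31)"
```

```text
t 6.7 tcp [0.5414 0.0353 0.0134] bay [-150.5   31. ] phi -26.1 F [ 3.5  9.1 16.3] w -0.0
top 202 t 28.7 ends along [-231. -101.] [-169.   11.] L 128 off [-10.3   9.4] mid [-200.2  -44.8]
scene 413 t 30.8 ends along [-237. -102.] [-159.   27.] L 151 off [-10.   10.9] mid [-198.1  -37.3]
wrist 14781 t 30.2 ends along [-219.  -77.] [-158.   27.] L 121 off [-9.6 10.3] mid [-188.5  -25. ]
```

View pics/f2.png

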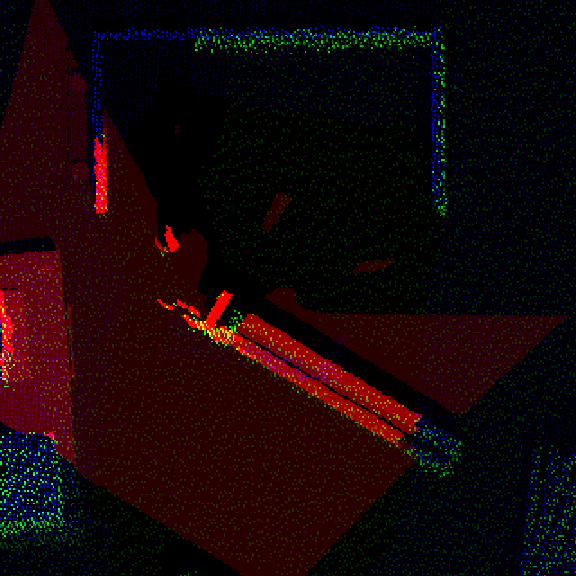

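{"method": "play_rows", "body": {
  "plan": [
    [-10,8,0,0,1],
    [-50,8,0,0,1],
    [-60,-10,-36,0,1],
    [-60,-27,-36,0,1],
    [-60,-27,-36,0,1],
    [-15,-27,-36,0,1],
    [-2,-27,-36,0,1],
    [-2,-27,-36,0,1]
  ]
}}

```text
time: 7.85
tool_pos: [0.4897, 0.0256, 0.0079]
tool_rot: [0.688, 0.159, 0.69, -0.159]
contact_force: [-0.5, 0.8, 0.2]
gripper_width: -0.002
```

```bash
python3 -c "
from h import *
st(); p=fuse(); fit(p,(-198,-37),31)"
```

```text
t 7.85 tcp [0.4897 0.0256 0.0079] bay [-202.9   25.7] phi -26.0 F [-0.5  0.8  0.2] w -0.0
top 74 t 71.6 ends along [-240.  -98.] [-213.  -89.] L 28 off [-9. 10.] mid [-226.4  -93.3]
scene 370 t 30.5 ends along [-236. -102.] [-164.   20.] L 141 off [-10.8  10.8] mid [-200.2  -41.1]
wrist 5299 t 32.9 ends along [-237. -101.] [-167.    7.] L 129 off [-8.6 11. ] mid [-201.9  -46.5]
```

{"method": "play_rows", "body": {
  "plan": [
    [0,0,8,0,1],
    [0,0,15,0,1],
    [0,0,21,0.06,1],
    [0,1,27,0.14,1],
    [0,1,33,0.21,1],
    [0,2,38,0.27,1],
    [0,2,43,0.33,1],
    [0,2,43,0.33,1]
  ]
}}

```text
time: 9.0
tool_pos: [0.531, 0.0082, 0.0097]
tool_rot: [0.654, 0.27, 0.653, -0.27]
contact_force: [-0.6, 0.1, -1.0]
gripper_width: 0.003
```

```bash
python3 -c "
from h import *
st(); p=fuse(); fit(p,(-190,-45),49)"
```

```text
t 9.0 tcp [0.531  0.0082 0.0097] bay [-163.2    4.8] phi -44.9 F [-0.6  0.1 -1. ] w 0.0
top 62 t 60.6 ends along [-205.  -63.] [-171.  -44.] L 39 off [-8.9  6.1] mid [-188.1  -53.5]
scene 338 t 48.2 ends along [-245.  -95.] [-133.    5.] L 150 off [-10.4  10. ] mid [-188.7  -45.4]
wrist 8194 t 33.1 ends along [-237. -100.] [-160.   18.] L 142 off [-11.   10.8] mid [-198.6  -40.9]
```

{"method": "play_rows", "body": {
  "plan": [
    [0,0,-7,0,1],
    [0,-25,-8,0,1],
    [0,-50,-8,0,1],
    [0,-50,-3,0,1],
    [0,-50,2,0,1],
    [0,-50,8,0,1],
    [0,-50,13,0,1],
    [0,-50,18,0,1]
  ]
}}

```text
time: 10.15
tool_pos: [0.508, -0.0395, 0.0093]
tool_rot: [0.653, 0.27, 0.654, -0.27]
contact_force: [-1.5, 1.6, 2.8]
gripper_width: -0.0
```

```bash
python3 -c "
from h import *
st(); p=fuse(); fit(p,(-176,-60),49)"
```

```text
t 10.15 tcp [ 0.508  -0.0395  0.0093] bay [-190.1  -40.7] phi -44.9 F [-1.5  1.6  2.8] w -0.0
top 56 t 46.3 ends along [-232. -107.] [-123.   -3.] L 151 off [-10.8   8.4] mid [-177.7  -55. ]
scene 232 t 49.6 ends along [-237. -107.] [-124.  -11.] L 148 off [-10.6  10.1] mid [-180.2  -59.1]
wrist 5729 t 49.1 ends along [-238. -102.] [-125.   -5.] L 149 off [-4.7 10.4] mid [-181.5  -53.5]
```

{"method": "play_rows", "body": {
  "plan": [
    [0,0,-8,-0.1,1],
    [-55,0,-8,-0.28,1],
    [-60,-40,5,-0.46,1],
    [-60,-92,17,-0.64,1],
    [-60,-92,17,-0.82,1],
    [-60,-92,17,-1.0,1],
    [-60,-92,17,-1.18,1],
    [-60,-92,17,-1.36,1]
  ]
}}

```text
time: 11.3
tool_pos: [0.4548, -0.1172, 0.0693]
tool_rot: [0.677, -0.203, 0.677, 0.203]
contact_force: [-0.2, -0.5, 0.7]
gripper_width: 0.001
```

```bash
python3 -c "
from h import *
st(); p=fuse(name='f3.png'); fit(p,(-180,-58),49)
x,y=b2w((-.2502,-.113));go(x,y,.009,np.radians(40.7)+BY)
B=p['scene']; 
for n in p:
  B=p[n]; k=(B[:,1]<-125)&(B[:,1]>-150)&(B[:,0]<-225)&(B[:,2]>4); q=B[k]; print(n,len(q),[ (x0,np.round(np.percentile(q[abs(q[:,0]-x0)<6][:,1],97),0)) for x0 in (-240,-250,-260,-270) if (abs(q[:,0]-x0)<6).sum()>5])
"
```

```text
t 11.3 tcp [ 0.4548 -0.1172  0.0693] bay [-249.8 -113.6] phi 33.3 F [-0.2 -0.5  0.7] w 0.0
top 569 t 48.8 ends along [-233. -106.] [-121.   -8.] L 149 off [-10.    9.7] mid [-176.7  -56.9]
scene 367 t 48.7 ends along [-236. -107.] [-123.   -8.] L 150 off [-9.8 10.5] mid [-179.8  -57.4]
wrist few 35
delta [60.3  0.6 -0.2] turn -0.222 dist 60
top 51 []
scene 59 [(-240, np.float64(-146.0)), (-250, np.float64(-145.0)), (-260, np.float64(-145.0)), (-270, np.float64(-143.0))]
wrist 1543 [(-240, np.float64(-146.0)), (-250, np.float64(-145.0)), (-260, np.float64(-144.0)), (-270, np.float64(-143.0))]
```

View pics/f3.png

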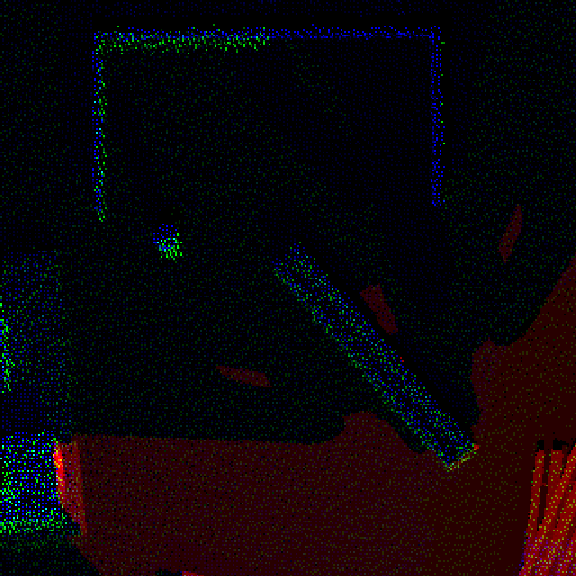

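{"method": "play_rows", "body": {
  "plan": [
    [20,-3,0,-0.18,1],
    [45,-3,0,-0.222,1],
    [60,-3,0,-0.222,1],
    [60,-3,0,-0.222,1]
  ]
}}

```text
time: 11.95
tool_pos: [0.4553, -0.1189, 0.0081]
tool_rot: [0.651, -0.273, 0.653, 0.275]
contact_force: [0.3, 0.5, -0.4]
gripper_width: -0.001
```

```bash
python3 -c "
from h import *
st(); p=fuse(); fit(p,(-178,-57),49)
for a in (60,90): 
  e=np.array([-.2345,-.1065]); d=np.array([.753,.658]); q=b2w(e-.011*d+d*a/1e3); go(*q,.008,np.radians(41.2)+BY)
"
```

```text
t 11.95 tcp [ 0.4553 -0.1189  0.0081] bay [-249.4 -115.3] phi 45.6 F [ 0.3  0.5 -0.4] w -0.0
top 524 t 49.3 ends along [-228. -100.] [-120.   -8.] L 141 off [-9.8 10. ] mid [-174.   -54.2]
scene 102 t 51.7 ends along [-249. -108.] [-123.   -9.] L 160 off [-9.9 11.1] mid [-185.9  -58.8]
wrist 466 t 55.0 ends along [-223.  -93.] [-206.  -81.] L 21 off [-3.3  2.7] mid [-214.7  -87. ]
delta [ 2.3 -0.9 65.3] turn -0.007 dist 65
delta [ 2.3 -0.7 95.3] turn -0.007 dist 95
```

Push along the axis by about 70 mm, then check.

{"method": "play_rows", "body": {
  "plan": [
    [0,-1,8,0,1],
    [0,-1,17,0,1],
    [0,-1,26,0,1],
    [0,-1,35,0,1],
    [0,-1,44,0,1],
    [0,-1,53,0,1],
    [0,-1,62,0,1],
    [0,-1,70,0,1]
  ]
}}

```text
time: 13.1
tool_pos: [0.5063, -0.0695, 0.0093]
tool_rot: [0.651, -0.275, 0.652, 0.275]
contact_force: [-2.5, -1.6, 2.6]
gripper_width: 0.001
```

```bash
python3 -c "
from h import *
st(); p=fuse(); fit(p,(-127,-14),49)
"
```

```text
t 13.1 tcp [ 0.5063 -0.0695  0.0093] bay [-194.4  -70.4] phi 45.7 F [-2.5 -1.6  2.6] w 0.0
top 433 t 50.5 ends along [-166.  -45.] [-70.  34.] L 124 off [-9.7  9.7] mid [-118.2   -5.9]
scene 76 t 53.3 ends along [-201.  -62.] [-70.  36.] L 164 off [-9.3 11.3] mid [-135.3  -12.7]
wrist 465 t 54.5 ends along [-169.  -47.] [-153.  -35.] L 21 off [-3.2  2.7] mid [-161.   -41.1]
```

{"method": "play_rows", "body": {
  "plan": [
    [0,0,9,0,1],
    [0,0,18,0,1],
    [0,0,27,0,1],
    [0,0,36,0,1],
    [0,0,45,0,1],
    [0,0,53,0,1],
    [0,0,61,0,1]
  ]
}}

```text
time: 14.12
tool_pos: [0.5489, -0.0258, 0.0093]
tool_rot: [0.651, -0.275, 0.652, 0.275]
contact_force: [-0.6, -0.1, -0.8]
gripper_width: -0.001
```

```bash
python3 -c "
from h import *
st(); p=fuse(); fit(p,(-82,23),51)
"
```

```text
t 14.12 tcp [ 0.5489 -0.0258  0.0093] bay [-148.3  -30.5] phi 45.7 F [-0.6 -0.1 -0.8] w -0.0
top 373 t 50.7 ends along [-109.    4.] [-24.  74.] L 109 off [-9.8 10.4] mid [-66.7  38.8]
scene 53 t 52.7 ends along [-158.  -24.] [-28.  75.] L 163 off [-7.1 11.3] mid [-93.2  25.8]
wrist 465 t 54.5 ends along [-123.   -7.] [-106.    5.] L 21 off [-3.2  2.7] mid [-114.3   -1.1]
```

{"method": "play_rows", "body": {
  "plan": [
    [0,0,-10,0.1,1],
    [-55,0,-10,0.28,1],
    [-60,30,10,0.46,1],
    [-60,30,26,0.64,1],
    [-60,30,26,0.82,1],
    [-60,30,26,1.0,1],
    [-60,30,26,1.18,1],
    [-60,30,26,1.36,1]
  ]
}}

```text
time: 15.28
tool_pos: [0.5453, 0.0132, 0.0696]
tool_rot: [0.679, 0.198, 0.679, -0.198]
contact_force: [0.5, -0.3, -0.4]
gripper_width: -0.001
```

```bash
python3 -c "
from h import *
st(); p=fuse(); fit(p,(-83,25.5),51)
x,y=b2w((-.148,.010));go(x,y,.008,np.radians(-50.7)+BY)
"
```

```text
t 15.28 tcp [0.5453 0.0132 0.0696] bay [-148.5    8.7] phi -32.5 F [ 0.5 -0.3 -0.4] w -0.0
top 141 t 57.9 ends along [-60.  50.] [-23.  73.] L 43 off [-10.2  10.5] mid [-41.4  61.6]
scene 234 t 46.9 ends along [-142.  -25.] [-20.  89.] L 167 off [-10.5  10.4] mid [-80.8  31.7]
wrist 6163 t 51.0 ends along [-140.  -20.] [-26.  73.] L 148 off [-9.5 10.3] mid [-83.   26.4]
delta [61.5  1.3 -0.4] turn 0.241 dist 61
```

{"method": "play_rows", "body": {
  "plan": [
    [25,1,0,0.15,1],
    [50,1,0,0.24,1],
    [61,1,0,0.24,1],
    [61,1,0,0.24,1]
  ]
}}

```text
time: 15.92
tool_pos: [0.5451, 0.0142, 0.0077]
tool_rot: [0.651, 0.275, 0.652, -0.275]
contact_force: [-0.5, 0.2, -0.1]
gripper_width: -0.0
```

```bash
python3 -c "
from h import *
st()
P=np.array([-62,42.6])
for t in (51,45,38,31,25,18,12,6,0):
  r=np.radians(t); c=P-87*np.array([np.sin(r),np.cos(r)])-21*np.array([np.cos(r),-np.sin(r)]); print(t,np.round(c),end=' '); go(*b2w(c/1e3),.008,-r+BY)
"
```

```text
t 15.93 tcp [0.5451 0.0142 0.0077] bay [-148.6    9.7] phi -45.8 F [-0.5  0.2 -0.1] w -0.0
51 [-143.    4.] delta [-0.4  1.   7.9] turn 0.006 dist 8
45 [-138.   -4.] delta [-0.4 -0.8 17.1] turn -0.099 dist 17
38 [-132.  -13.] delta [-0.4 -1.6 28. ] turn -0.221 dist 28
31 [-125.  -21.] delta [-0.4 -1.1 38.9] turn -0.343 dist 39
25 [-118.  -27.] delta [-0.4  0.4 48.2] turn -0.448 dist 48
18 [-109.  -34.] delta [-0.4  3.3 58.7] turn -0.57 dist 59
12 [-101.  -38.] delta [-0.4  6.8 67.4] turn -0.675 dist 68
6 [-92. -42.] delta [-0.5 11.2 75.6] turn -0.78 dist 76
0 [-83. -44.] delta [-0.5 16.5 83.4] turn -0.884 dist 85
```

{"method": "play_rows", "body": {
  "plan": [
    [0,0,8,0,1],
    [0,-1,17,-0.1,1],
    [0,-1,27,-0.21,1],
    [0,-1,37,-0.32,1],
    [0,0,46,-0.43,1],
    [0,2,54,-0.52,1],
    [0,4,61,-0.6,1],
    [0,4,61,-0.6,1]
  ]
}}

```text
time: 16.92
tool_pos: [0.5925, -0.0276, 0.0097]
tool_rot: [0.704, 0.071, 0.703, -0.072]
contact_force: [0.5, -0.7, 0.3]
gripper_width: 0.001
```

```bash
python3 -c "
from h import *
st(); p=fuse(name='f4.png'); fit(p,(-68,17),17)
"
```

```text
t 16.93 tcp [ 0.5925 -0.0276  0.0097] bay [-104.9  -36. ] phi -11.6 F [ 0.5 -0.7  0.3] w 0.0
top 282 t 17.8 ends along [-65.  14.] [-38.  96.] L 87 off [-10.  10.] mid [-51.4  55. ]
scene 251 t 18.7 ends along [-93. -56.] [-41.  97.] L 162 off [-10.9  11.4] mid [-67.3  20.2]
wrist 8798 t 32.4 ends along [-116.  -45.] [-36.  82.] L 150 off [-11.   11.1] mid [-76.   18.4]
```

View pics/f4.png

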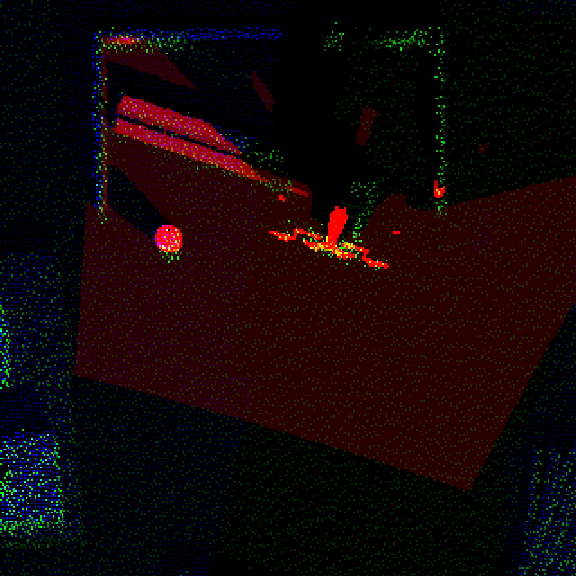

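{"method": "play_rows", "body": {
  "plan": [
    [0,0,8,-0.1,1],
    [0,0,15,-0.19,1],
    [0,1,23,-0.28,1],
    [0,1,23,-0.28,1]
  ]
}}

```text
time: 17.58
tool_pos: [0.6141, -0.0305, 0.0086]
tool_rot: [0.707, -0.027, 0.706, 0.027]
contact_force: [0.1, -0.0, -1.2]
gripper_width: 0.002
```

```bash
python3 -c "
from h import *
st(); p=fuse(); fit(p,(-62,13),3)
B=p['wrist'];
for y0 in (70,60,50,40,30,20,10,0,-10):
  q=B[(abs(B[:,1]-y0)<2)&(B[:,2]>14)&(B[:,2]<24)&(B[:,0]>-100)&(B[:,0]<-10)]
  if len(q)>10: print(y0,len(q),np.round(np.percentile(q[:,0],[2,50,98])))
"
```

```text
t 17.57 tcp [ 0.6141 -0.0305  0.0086] bay [-83.7 -40.7] phi 4.4 F [ 0.1 -0.  -1.2] w 0.0
top 314 t 4.3 ends along [-55.  -2.] [-48.  99.] L 101 off [-10.5  10.2] mid [-51.4  48.6]
scene 254 t 6.5 ends along [-69. -57.] [-51.  95.] L 153 off [-10.4  11.4] mid [-60.   18.6]
wrist 8656 t 20.0 ends along [-94. -52.] [-40.  97.] L 158 off [-11.  11.] mid [-67.3  22.6]
70 412 [-61. -50. -41.]
60 412 [-62. -51. -42.]
50 403 [-63. -53. -45.]
40 308 [-64. -59. -50.]
30 214 [-65. -63. -54.]
20 155 [-66. -65. -62.]
10 33 [-68. -67. -66.]
```

{"method": "play_rows", "body": {
  "plan": [
    [0,0,-7,0,1],
    [0,25,-8,0,1],
    [0,49,-5,0,1],
    [0,49,4,0,1],
    [0,49,13,0,1],
    [0,49,22,0,1],
    [0,49,31,0,1],
    [0,49,39,0,1]
  ]
}}

```text
time: 18.73
tool_pos: [0.6494, 0.0211, 0.0082]
tool_rot: [0.706, -0.027, 0.707, 0.027]
contact_force: [-1.7, -0.2, 1.4]
gripper_width: 0.003
```

```bash
python3 -c "
from h import *
st(); p=fuse(); fit(p,(-25,13),3)
"
```

```text
t 18.73 tcp [0.6494 0.0211 0.0082] bay [-44.1   7.6] phi 4.5 F [-1.7 -0.2  1.4] w 0.0
top 102 t -49.6 ends along [ 2. 59.] [-32.  88.] L 45 off [-10.2  11.8] mid [-14.9  73.3]
scene 246 t -0.0 ends along [-24. -58.] [-24.  95.] L 153 off [-11.5   9.9] mid [-24.5  18.7]
wrist 6615 t 1.3 ends along [-31. -58.] [-28.  94.] L 152 off [-9.3 10.9] mid [-29.2  18. ]
```

{"method": "play_rows", "body": {
  "plan": [
    [0,0,5,0,1],
    [0,0,9,0,1],
    [0,0,12,0,1],
    [0,0,14,0,1]
  ]
}}

```text
time: 19.38
tool_pos: [0.6619, 0.0226, 0.0082]
tool_rot: [0.706, -0.028, 0.708, 0.028]
contact_force: [-7.6, -0.9, 5.5]
gripper_width: -0.0
```

```bash
python3 -c "
from h import *
st(); p=fuse(); fit(p,(-12,13),0)
"
```

```text
t 19.38 tcp [0.6619 0.0226 0.0082] bay [-31.5   8.1] phi 4.5 F [-7.6 -0.9  5.5] w -0.0
top 109 t -4.1 ends along [-4.  5.] [-11. 100.] L 95 off [-11.   10.8] mid [-7.9 52.6]
scene 329 t -3.0 ends along [ -3. -75.] [-12.  95.] L 170 off [-11.7  10.7] mid [-7.9 10.1]
wrist 6739 t 1.6 ends along [-20. -58.] [-15.  94.] L 152 off [-9.4 11. ] mid [-17.5  18.1]
```

Contact near the expected place (7.6 N). A gentle extra press, reading the force.

{"method": "play_rows", "body": {
  "plan": [
    [0,0,2,0,1],
    [0,0,3,0,1],
    [0,0,4,0,1],
    [0,0,4,0,1]
  ]
}}

```text
time: 20.02
tool_pos: [0.6619, 0.0227, 0.0082]
tool_rot: [0.702, -0.028, 0.711, 0.028]
contact_force: [-18.5, -1.2, 13.8]
gripper_width: -0.001
```

```bash
python3 -c "
from h import *
st(); p=fuse(); fit(p,(-12,13),0)
"
```

```text
t 20.02 tcp [0.6619 0.0227 0.0082] bay [-31.5   8.2] phi 4.5 F [-18.5  -1.2  13.8] w -0.0
top 110 t -4.9 ends along [  2. -66.] [-12. 100.] L 166 off [-10.8  10.4] mid [-4.6 17. ]
scene 344 t -3.6 ends along [ -4. -76.] [-15.  95.] L 172 off [-11.4  10.5] mid [-9.3  9.5]
wrist 6823 t 1.7 ends along [-20. -58.] [-15.  94.] L 152 off [-9.4 10.9] mid [-17.4  18.1]
```

{"method": "play_rows", "body": {
  "plan": [
    [0,0,-4,0,1],
    [0,0,-20,0,1],
    [-40,0,-25,0,1],
    [-90,0,-40,0,1],
    [-140,0,-80,0,1],
    [-190,0,-130,0,1],
    [-220,-40,-150,0,1],
    [-240,-90,-160,0,1]
  ]
}}

```text
time: 21.18
tool_pos: [0.5146, -0.08, 0.2519]
tool_rot: [0.709, -0.029, 0.704, 0.028]
contact_force: [0.1, -0.9, -0.0]
gripper_width: -0.002
```

```bash
python3 -c "
from h import *
st(); p=fuse(); 
f=grab('top'); save(f,'t5.png',(300,190,420,280),6)
for n in p:
  B=p[n]; print(n)
  for y0 in (80,60,40,20,0,-20,-40,-55):
    q=B[(abs(B[:,1]-y0)<4)&(B[:,2]>14)&(B[:,2]<24)&(B[:,0]>-60)&(B[:,0]<-6)]
    if len(q)>3: print(y0,len(q),np.round(np.percentile(q[:,0],[3,50]),1))
"
```

```text
t 21.18 tcp [ 0.5146 -0.08    0.2519] bay [-187.   -81.6] phi 4.6 F [ 0.1 -0.9 -0. ] w -0.0
top
80 15 [-20.  -14.1]
60 24 [-20.3 -13.6]
40 16 [-19.9 -12.2]
20 17 [-18.6 -13.4]
0 20 [-19.7 -11.4]
-20 17 [-18.5 -13.6]
-40 21 [-19.9 -13. ]
-55 10 [-17.9 -12.1]
scene
80 16 [-22.5 -16.7]
60 14 [-23.9 -14.1]
40 12 [-24.7 -21.2]
20 10 [-24.9 -18.3]
0 15 [-25.2 -20.7]
-20 12 [-24.5 -17.3]
-40 13 [-25.9 -19.1]
-55 12 [-25.1 -20.2]
wrist
80 101 [-22.6 -16.6]
60 97 [-22.7 -17. ]
40 74 [-21.7 -17.5]
20 40 [-21.7 -20.3]
0 46 [-21.5 -19.2]
-20 89 [-21.4 -15.9]
```

View pics/t5.png

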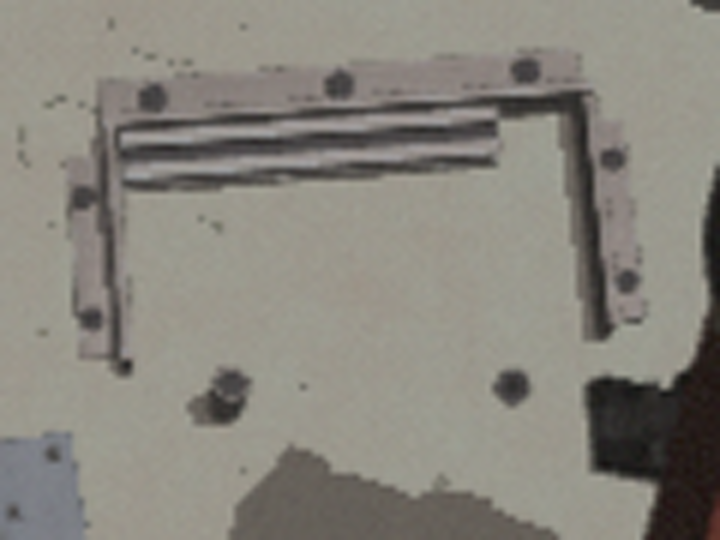

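```bash
python3 -c "
from h import *
print(manip.job_done()); st()"
```

```text
the job is handed in; nothing more can be done
None
the job is handed in; nothing more can be done
```

The 150 mm profile is put away behind the guide post, with one long side against the bay's back fence. I handed the job in at about 21 s of the 72 s allowed.

**What I did:** All pushing was with the shut fingertips. I turned the profile by its left end and slid it back to the right along its own length. I turned it further to about 49°, shifted it sideways, and pushed it in past the post on its right-hand end. I then swung the right end in and pressed the middle against the fence with about 18 N.

**Last checks**
- **Lying flat:** the final top picture shows it along the fence, touching or nearly touching the left cheek. The top camera puts its near edge 18 to 20 mm from the fence along the whole length, which fits the profile's 20 mm width.
- **Camera disagreement:** the scene and wrist cameras read 1 to 6 mm farther out. They imply a tilt of at most about 1° and disagree on its direction. Automatic line fits close to the fence picked up the fence itself, so I ignored them. The tool stopped dead under the 18 N press, so I take the profile as seated.
- **Robot clear:** the last force reading was under 1 N with the tool 0.25 m up.
- **Other objects:** none of the moves went near the five bystanders, but I did not measure them again at the end.
- **Unexplained load:** during the slide along its length the fingertips read about 16 N upward and rode roughly 7 mm higher than commanded. I don't know what they bore on. I backed off and the profile's measured position looked normal.

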